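# Set and swing out the bench magnifier over the screen tray

### The arm

A 7-joint arm with a two-finger parallel gripper is mounted at the origin on the work surface. World frame = base frame: x ahead of the robot, y to its left, z up, the work surface at z = 0. Lengths are in m, angles in degrees, forces in N, time in s.
With the tool pointing down it reaches from about 0.425 to 0.875 m from the base axis. Payload 4.7 kg.
Tool frame: the origin (TCP) lies at the very end of the fingers, on their centre line; the grasp point (between the pads) lies 19 mm behind it; z points along the fingers, y is the line along which they close (so a half turn about z gives the same grasp; the last joint's range is limited). The gripper opens to 87 mm and grips with 3 to 60 N. Pads are 19 mm wide; open, the fingers measure 117 mm over their backs; the gripper's body (75 mm by 190 mm) begins 51 mm behind the grasp point.
Start: joints at [64.521, 18.392, -4.016, 83.108, 1.295, 78.541, -3.26], TCP at [0.288, -0.583, 0.223] pointing down, gripper open.
Joint ranges: [-163.93, 163.93], [-17.29, 119.83], [-79.2, 71.16], [3.27, 140.29], [-89.18, 269.18], [5.43, 117.66], [-154.24, 154.24]. Speed limits (degrees/s): [147.25, 147.25, 180, 180, 180, 180, 180].

### API

Orientations are given as [roll, pitch, yaw] about the fixed x, y, z axes, in that order (R = Rz(yaw) Ry(pitch) Rx(roll)).
In Python, from cell import get_obs, cams, ticket, finder gives the robot as it stands.
- The arm moves only by the shell command python3 -m creep 'ROWS' [FORCE]. ROWS is text: rows parted by semicolons, each of 5 numbers parted by spaces: the shift along the world's x, y, z in m, then the turn about the world's z in degrees, then the finger opening in m, from 0 to 0.087. A call has 1 to 8 rows; each row shifts and turns the commanded pose from where the row before left it; what a row does not reach is not made up. A row lasts 1/8 s, in which the tool goes at most 62.5 mm and 10.7 degrees, less where a joint would pass 70% of its speed; a pose out of reach is approached as far as the arm can. A call with a gripper value outside its range is refused whole. The fingers move at their own pace and stop on an object; FORCE is the grip in N (left out, the last holds). Time passes only in rows, so rows that do not move let the fingers close. It gives the time, the measured TCP pose, the force, the opening and the grip force at its end, in the units of the state.
- get_obs(): the state, without advancing time (a new reading comes with each control period).
- cams.read_camera(name): name is "side" or "top"; returns the picture (420x560x3 uint8, red, green, blue); there is no depth.
- cams.calibration(name): a dict with "fx", "fy", "cx", "cy" (pixels), "k1" (the pictures are not rectified: a ray, as slopes to the right and down, at radius r is drawn at 1 + k1 r^2 times it, then the intrinsics apply), "extrinsics" (4x4, takes a point from world to camera coordinates). Camera axes: x right, y down, z forward; pixel columns grow to the right and rows downward; lengths in m; the calibration is good to about 2 mm. A picture is of the moment at which its call begins. calibration takes no time and is no camera call.
- ticket.sign_off(): hands the job in; it is judged then, once.
Trained networks look in the newest picture that a camera, given by its name, has taken for a name from the list of things; names that differ only in an ending like _2 or _b are one class to them, and where a whole thing is asked for, a point or a joint stands for the part that bears it (a point fixed in the world has none). Each returns a list of dicts, best first, with "p" (0 to 1); they miss things now and then, are a little off and sometimes report something else, mostly with a low value. They report only what shows in the picture. A call takes as long as a camera call. They do not tell look-alikes from the thing itself.
- finder.masks_of(name, camera): "mask" (420x560 bool, what is visible of it) and "xy" ([column, row] in pixels, amid what is visible of it).
- finder.tip_of(name, camera): "xy" ([column, row] in pixels: a listed point, or the origin of a listed thing).
The state is a dict: "time_s": time; "qpos": joint angles; "joint_velocities": joint speeds; "effort": joint torques, N m; "tool_pos": TCP position; "tool_rot": TCP orientation; "force": force on the tool from outside, world axes, zero at the start; "wrist_torque": the same for the moment, N m; "grip_width": finger opening in m; "grasp_force": force on a finger pad.
Only numpy, scipy, OpenCV 4.12 (cv2) and the standard library are available. Lean on these libraries where they do the work, as an engineer would, in place of code of your own. Each camera call takes 0.05 s, during which the arm holds its last target. There are 200 camera calls.

### The job

Set up the bench magnifier over the wooden screen tray: swing its clamp lever out to free the carriage, slide the carriage along the rail until its pointer lines up with the pointed index post, and swing the lever fully back against the carriage to lock it there. Then swing the folded magnifier arm out, square to the rail, until it clicks home over its end catch, with the carriage still on the mark and locked. Do not knock or shift any of the tins, containers, bowl or spoon standing around.

Things in the scene. Friction and masses are not known exactly. Their poses are not given: they have to be found in the camera images.
- rail: the rail assembly's fixed base: aluminium bar 30 wide (x) x 440 long (y), its top 40 above the table; fixed. Origin on the table under the bar's centre; its y axis runs along the bar, -x is the side on which lever and arm swing out (toward the robot), z up. The carriage, lever and arm share these axes directions at joint values 0. All joints below are measured in this frame.
- carriage (a joint): position of the carriage along the rail's y axis, m, 0 at the middle, travel -0.115 to 0.115. Grey block 50 (x) x 150 (y), z 41 to 71 above the table, spanning y -85 to +65 from the hinge axis. Sliding force about 7 N when unclamped; held by a brake (to about 40 N) when clamped.
- thumb_post (a point): centre of the top of the carriage's upright steel thumb post: 18 mm diameter (22 at the top 6 mm), z 71 to 121, 65 mm toward -y of the arm's hinge; take it or push it to slide the carriage
- pointer (a point): tip of the small steel pointer on the carriage's +x side, z 60, level along y with the arm's hinge
- clamp_pivot (a point): vertical pivot axis of the clamp lever, on the carriage 55 mm toward -x from the arm's hinge
- clamp (a joint): angle of the clamp lever, rad: 0 locked, lying along the rail pointing to -y; grows as its tip swings out toward -x, to a stop at 1.12 (unlocked; brake free beyond about 0.75). Stays where it is left; needs 1.5 to 4 N at the tip. Stop at -0.04.
- clamp_tip (a point): centre of the top of the upright black grip pin at the end of the clamp lever: 12 mm diameter, z 77 to 118, 80 mm from the pivot; the lever itself is a dark steel bar 13 wide, z 68 to 78
- swing_hinge (a point): vertical hinge axis of the magnifier arm, at the arm's mid height (z 109), above the carriage. Hub 34 diameter, top at z 124; a nub on the hub below the arm and a spring plunger beside it (housing up to z 96, within 65 mm of the axis to +y) make the end catch
- swing (a joint): angle of the magnifier arm, rad: 0 folded along the rail pointing to +y; grows as it swings out toward -x; meets the spring catch at about 1.22, snaps over it (about 7 N at 100 mm from the axis) and is home against its stop at 1.57, square to the rail. Stays where it is left otherwise.
- lens (a point): centre of the lens at the end of the arm, 155 mm from the hinge axis: black frame 80 mm across, z 102 to 116. Between hub and frame the arm is an aluminium bar 16 wide, z 100 to 118
- index: the index post: fixed aluminium block 24 (x) x 34 (y) x 48 high behind the rail (+x side), with a dark pointed wedge on top (to z 60) whose tip points at the rail. Axes as the rail's; the point lies on its origin's y = 0. The origin is on the table, 10 mm behind the tip
- blank: a plain block of the same size without a point, at the other end of the rail: not the mark
- screen: the wooden screen tray, 150 (x) x 140 (y) x 45 high, fixed in front of the rail across the rail from the index post; origin under its centre
- canister: bystander: steel canister 68 diameter, 150 high, near the rail's -y end; origin under its centre
- tin_a: bystander: brown lidded tin 72 diameter, 68 high, across the rail from the plain block; origin under its centre
- tin_b: bystander: brown lidded tin 60 diameter, 58 high, beside the other tin; origin under its centre
- bowl: bystander: white bowl 84 diameter, 50 high, behind the rail; origin under its centre
- tub: bystander: white lidded tub 76 diameter, 60 high, behind the rail; origin under its centre
- jar: bystander: amber jar 60 diameter, 100 high, behind the rail; origin under its centre
- spoon: bystander: steel spoon 190 long lying on the table near the rail's +y end; origin under its middle, x along it
Things that resemble listed ones, but are neither listed nor needed, are in the scene too. What is shaped like the index but red is not meant.

How it is judged:
By the outcome, as a careful person would: the job done as asked, in the order asked, and still so for the second after the job is handed in, with the robot touching nothing.
It also fails if it takes over 67 s, if anything falls off the work surface, if the arm or the gripper's body presses on something with over 40 N, if the wrist force passes 120 N, or if a joint passes its speed limit or range.

## Working session

There is one attempt and no reset: what is moved stays moved. The work goes in short steps, Python scripts to look and compute and a shell command to move; the robot and the scene stay as the last step left them, time stands still between calls to the robot, and variables do not carry over. Pictures are saved under pics/ and viewed, at most 10 in all, crops included, and the job is handed in when it is done.

```bash
mkdir -p pics; cat > h.py <<'E'
import numpy as np, cv2
from cell import get_obs, cams, ticket, finder
def snap(c,fn=None):
    im=cams.read_camera(c)
    if fn: cv2.imwrite('pics/'+fn,im[:,:,::-1])
    return im
def ray(c,uv):
    k=cams.calibration(c);E=np.array(k['extrinsics'])
    d=np.array([(uv[0]-k['cx'])/k['fx'],(uv[1]-k['cy'])/k['fy']]);s=d.copy()
    for _ in range(30): s=d/(1+k['k1']*(s@s))
    R=E[:3,:3];o=-R.T@E[:3,3];return o,R.T@np.r_[s,1]
def atz(c,uv,z):
    o,d=ray(c,uv);return o+d*(z-o[2])/d[2]
def proj(c,p):
    k=cams.calibration(c);E=np.array(k['extrinsics']);q=E[:3,:3]@np.array(p)+E[:3,3]
    s=q[:2]/q[2];s=s*(1+k['k1']*(s@s));return np.array([s[0]*k['fx']+k['cx'],s[1]*k['fy']+k['cy']])
def tri(uv1,uv2):
    o,d=ray('top',uv1);p,e=ray('side',uv2)
    t=np.linalg.lstsq(np.c_[d,-e],p-o,rcond=None)[0];a=o+d*t[0];b=p+e*t[1];return (a+b)/2,np.linalg.norm(a-b)
E
python3 - <<'E'
from h import *
np.set_printoptions(precision=4,suppress=True)
for c in('top','side'):
    snap(c,c+'0.png')
    o,_=ray(c,(280,210));print(c,o)
Z=dict(rail=0,thumb_post=.121,pointer=.06,clamp_pivot=.078,clamp_tip=.118,swing_hinge=.109,lens=.109,index=0,blank=0,screen=0,canister=0,tin_a=0,bowl=0,tub=0,jar=0,spoon=0)
for n,z in Z.items():
    for c in('top','side'):
        for r in finder.tip_of(n,c)[:3]: print(n,c,round(r['p'],2),np.round(r['xy'],1),atz(c,r['xy'],z)[:2])
print(get_obs())
E
```

```text
top [ 0.5487 -0.0423  1.0416]
side [0.5178 0.7904 0.593 ]
rail top 0.61 [269.5 195.8] [ 0.6391 -0.0201]
rail side 0.92 [260.8 262.2] [ 0.6282 -0.0152]
rail side 0.48 [202.  263.2] [ 0.7513 -0.0085]
thumb_post top 0.61 [295.4 198.2] [ 0.6214 -0.0825]
thumb_post side 0.74 [257.5 198.3] [ 0.6344 -0.0712]
pointer top 0.6 [268.  179.9] [ 0.6734 -0.0187]
pointer side 0.7 [259.4 195.8] [ 0.6463 -0.1948]
pointer side 0.65 [233.6 238. ] [ 0.6805 -0.0147]
pointer side 0.46 [308.2 238.3] [ 0.5295 -0.0164]
clamp_pivot top 0.7 [269.1 219.2] [ 0.5757 -0.0194]
clamp_tip top 0.78 [302.6 220.2] [ 0.5702 -0.0978]
clamp_tip top 0.25 [267.1 194.1] [ 0.6329 -0.0172]
clamp_tip side 0.7 [287.4 194.5] [ 0.5741 -0.0939]
swing_hinge top 0.95 [266.3 192.3] [ 0.638  -0.0152]
swing_hinge side 0.78 [258.9 221.1] [ 0.6249 -0.001 ]
lens top 0.91 [227.5 250.1] [0.5053 0.0787]
lens side 0.6 [319.3 246.3] [0.5084 0.0832]
index top 0.51 [234.  173.7] [0.7    0.0719]
index top 0.49 [178.7 168.1] [0.7193 0.2189]
index side 0.87 [194.4 346.5] [0.7164 0.2258]
index side 0.66 [224.1 285.1] [0.6928 0.062 ]
blank top 0.61 [29
[... 930 characters left out ...]
1.1 260.7] [ 0.7551 -0.0172]
jar side 0.37 [318.8 246.3] [ 0.5073 -0.0761]
spoon top 0.56 [156.3 240.3] [0.5298 0.2808]
spoon side 0.66 [306.7 376.9] [0.5273 0.2827]
{'time_s': 1.7, 'qpos': array([64.5191, 18.392 , -4.0176, 83.1071,  1.2951, 78.5421, -3.2594]), 'joint_velocities': array([-0.0691, -0.0684, -0.016 , -0.0765, -0.0012, -0.0029,  0.0664]), 'effort': array([ -0.0001, -49.1087,  -0.4031, -31.2763,  -0.0637,   0.0336,
         0.    ]), 'tool_pos': array([ 0.2879, -0.5828,  0.2226]), 'tool_rot': array([179.9961,   0.0024,  26.2918]), 'force': array([-0.926 ,  0.0666,  0.4565]), 'wrist_torque': array([-0.0587,  0.0107, -0.0421]), 'grasp_force': 0.0, 'grip_width': 0.08706540606959404}
```

View pics/top0.png

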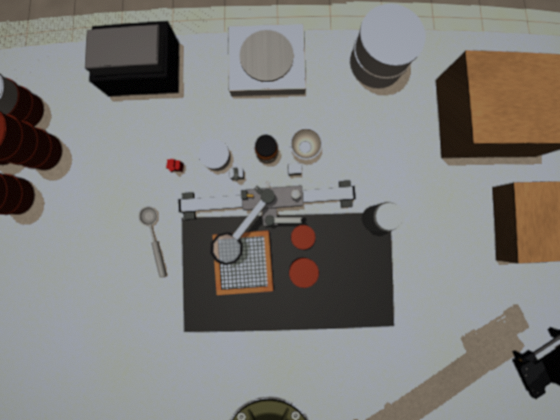

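View pics/side0.png

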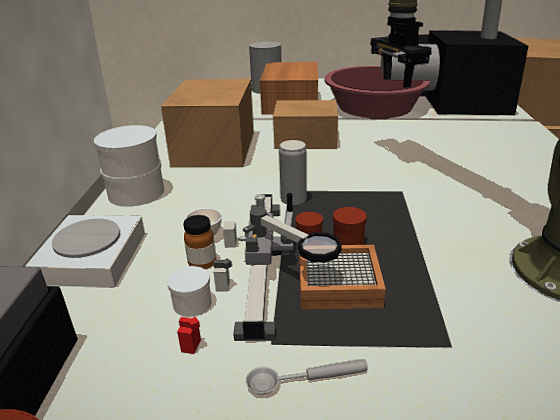

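```bash
cat >> h.py <<'E'
from scipy.optimize import least_squares
def pts(x):
    X,Y,a,s,c,w=x
    R=np.array([[np.cos(a),-np.sin(a)],[np.sin(a),np.cos(a)]])
    f=lambda u,v,z:np.r_[R@[u,v]+[X,Y],z]
    return dict(thumb_post=f(0,s-.065,.121),swing_hinge=f(0,s,.109),clamp_pivot=f(-.055,s,.078),
      clamp_tip=f(-.055-.08*np.sin(c),s-.08*np.cos(c),.118),lens=f(-.155*np.sin(w),s+.155*np.cos(w),.109))
E
python3 - <<'E'
from h import *
np.set_printoptions(precision=4,suppress=True)
t=snap('top');s=snap('side')
cv2.imwrite('pics/c1.png',np.hstack([cv2.resize(t[145:295,170:370],None,fx=3.9,fy=3.9,interpolation=cv2.INTER_CUBIC)])[:,:,::-1])
cv2.imwrite('pics/c2.png',cv2.resize(s[180:340,180:380],None,fx=3.7,fy=3.7,interpolation=cv2.INTER_CUBIC)[:,:,::-1])
m=finder.masks_of('rail','top')[0]['mask']; print(m.sum(),finder.masks_of('rail','top')[0]['p'])
ys,xs=np.nonzero(m);P=np.array([atz('top',(x,y),.04)[:2] for x,y in zip(xs,ys)])
r=cv2.minAreaRect(P.astype(np.float32)*1000);print(r)
c=P.mean(0);u,S,v=np.linalg.svd(P-c);print('rail mean',c,'dir',v[0])
for cm in('top','side'):
    for n in('index','blank'):
        for q in finder.masks_of(n,cm)[:2]:print(n,cm,q['p'],q['xy'],q['mask'].sum())
D={('thumb_post','top'):(295.4,198.2),('thumb_post','side'):(257.5,198.3),('clamp_pivot','top'):(269.1,219.2),('clamp_tip','top'):(302.6,220.2),('clamp_tip','side'):(287.4,194.5),('swing_hinge','top'):(266.3,192.3),('swing_hinge','side'):(258.9,221.1),('lens','top'):(227.5,250.1),('lens','side'):(319.3,246.3)}
a=np.arctan2(-v[0][0],v[0][1]);a=(a+np.pi/2)%np.pi-np.pi/2
print('yaw from mask',a)
def f(x):
    p=pts([x[0],x[1],x[2],0,x[3],x[4]])
    return np.r_[np.concatenate([proj(c,p[n])-D[n,c] for n,c in D]),(x[2]-a)/.02]
r=least_squares(f,[.63,-.01,a,0,0,1],loss='soft_l1');print(r.x);print(r.fun.round(1))
print(tri((234,173.7),(224.1,285.1)))
E
```

```text
4532 0.9Traceback (most recent call last):
  File "<stdin>", line 7, in <module>
  File "h.py", line 13, in atz
    o,d=ray(c,uv);return o+d*(z-o[2])/d[2]
        ~~~^^^^^^
  File "h.py", line 8, in ray
    k=cams.calibration(c);E=np.array(k['extrinsics'])
ValueError: time passes only in moves, steps and waits
```

View pics/c1.png

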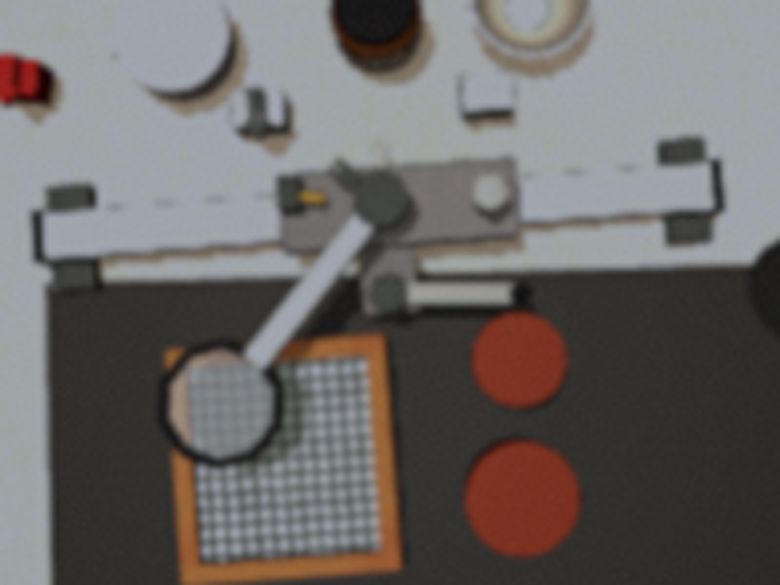

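View pics/c2.png

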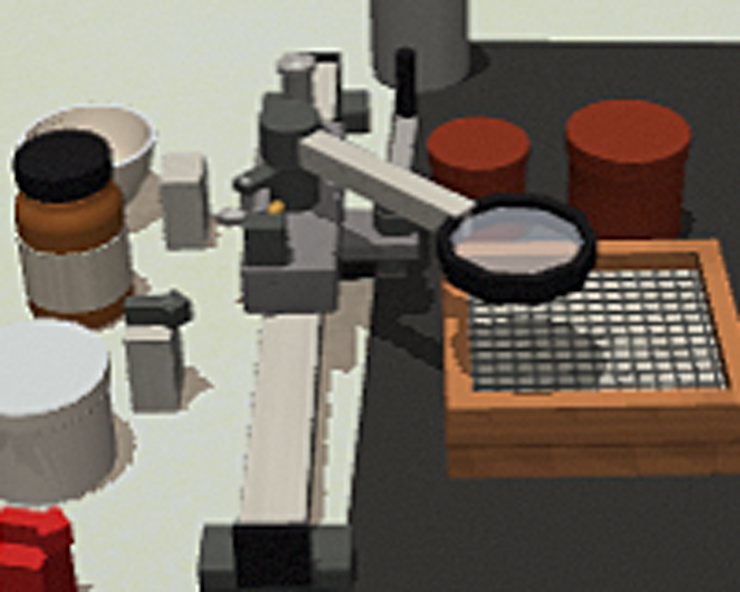

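```bash
python3 - <<'E'
import re
s=open('h.py').read()
s=s.replace("def snap","_K={}\ndef cal(c):\n    if c not in _K: _K[c]=cams.calibration(c)\n    return _K[c]\ndef snap",1).replace("k=cams.calibration(c)","k=cal(c)")
open('h.py','w').write(s)
E
cat > m.py <<'E'
from h import *
np.set_printoptions(precision=4,suppress=True)
t=snap('top');s=snap('side')
q=finder.masks_of('rail','top')[0];m=q['mask']
ys,xs=np.nonzero(m);P=np.array([atz('top',(x,y),.04)[:2] for x,y in zip(xs[::2],ys[::2])])
print(cv2.minAreaRect(P.astype(np.float32)*1000))
c=P.mean(0);v=np.linalg.svd(P-c)[2]if len(P)<3 else np.linalg.eigh(np.cov((P-c).T))[1][:,::-1].T
a=np.arctan2(-v[0][0],v[0][1]);a=(a+np.pi/2)%np.pi-np.pi/2
print('rail mean',c,'yaw',a)
for cm in('top','side'):
    for n in('index','blank'):
        for q in finder.masks_of(n,cm)[:2]:print(n,cm,q['p'],q['xy'],q['mask'].sum())
D={('thumb_post','top'):(295.4,198.2),('thumb_post','side'):(257.5,198.3),('clamp_pivot','top'):(269.1,219.2),('clamp_tip','top'):(302.6,220.2),('clamp_tip','side'):(287.4,194.5),('swing_hinge','top'):(266.3,192.3),('swing_hinge','side'):(258.9,221.1),('lens','top'):(227.5,250.1),('lens','side'):(319.3,246.3)}
def f(x):
    p=pts([x[0],x[1],x[2],0,x[3],x[4]])
    return np.r_[np.concatenate([proj(c,p[n])-D[n,c] for n,c in D]),(x[2]-a)/.02]
r=least_squares(f,[.63,-.01,a,0,0,1],loss='soft_l1');print(r.x);print(r.fun.round(1))
print({k:v.round(4) for k,v in pts([*r.x[:3],0,*r.x[3:]]).items()})
print('index tri',tri((234,173.7),(224.1,285.1)),'tip guess',atz('top',(237.9,179.6),.06))
print('rail ends z40',atz('top',(181.5,206),.04),atz('top',(353,191.5),.04))
# side-view wedge tip: crop (190,307)
print('side wedge tip',atz('side',(180+190/3.7,180+308/3.7),.056))
E
python3 m.py
```

```text
((574.279296875, -17.402069091796875), (191.60560607910156, 450.24298095703125), 5.8256988525390625)
rail mean [0.5994 0.0035] yaw 0.20752874057234183
index top 0.52 [172.7, 166.1] 208
index top 0.5 [233.7, 173.7] 170
blank top 0.66 [296.4, 168.1] 163
blank top 0.39 [258.0, 209.3] 2700
index side 0.6 [190.2, 335.5] 678
blank side 0.84 [228.8, 232.6] 321
blank side 0.29 [292.3, 173.5] 1559
[ 0.6288 -0.0137  0.0998  0.1196  0.8103  1.    ]
[-2.  -5.9 -0.  -1.6 -0.1  0.7  0.5 -1.   0.9 -1.2 -0.5  3.9 -1.3 -3.4
 -1.2 -0.5  1.1 -0.5 -5.4]Traceback (most recent call last):
  File "m.py", line 18, in <module>
    print({k:v.round(4) for k,v in pts([*r.x[:3],0,*r.x[3:]]).items()})
                                   ~~~^^^^^^^^^^^^^^^^^^^^^^^
  File "h.py", line 26, in pts
    X,Y,a,s,c,w=x
    ^^^^^^^^^^^
ValueError: too many values to unpack (expected 6)
```

```bash
cat > m.py <<'E'
from h import *
np.set_printoptions(precision=4,suppress=True)
T=lambda x,y:(170+x/3.9-.37,145+y/3.9-.37); S=lambda x,y:(180+x/3.7-.36,180+y/3.7-.36)
e1=atz('top',T(38,235),.035)[:2];e2=atz('top',T(717,187),.035)[:2]
d=e1-e2;a=np.arctan2(-d[0],d[1]);print('rail',e1,e2,(e1+e2)/2,np.linalg.norm(d),'yaw',a)
D=[('thumb_post','top',T(490,192)),('clamp_pivot','top',T(388,294)),('clamp_tip','top',T(521,295)),('hub','top',T(385,202)),('lens','top',T(221,402)),
('thumb_post','side',S(296,62)),('clamp_tip','side',S(405,50)),('hub','side',S(288,112)),('lens','side',S(517,245))]
def P(x):
    p=pts([x[0],x[1],x[2],0,x[3],x[4]]);p['hub']=p['swing_hinge']+[0,0,.015];return p
f=lambda x:np.r_[np.concatenate([proj(c,P(x)[n])-q for n,c,q in D]),(x[2]-a)/.01]
r=least_squares(f,[.63,-.01,a,0,1],loss='soft_l1');print(r.x);print(f(r.x).round(1))
for k,v in P(r.x).items(): print(k,v)
print('wedge tip',atz('top',T(265,135),.058),atz('side',S(190,306),.056),tri(T(265,135),S(190,308)))
print('wedge mid top',atz('top',T(262,110),.06),tri((234,173.7),(224.1,285.1)))
x=r.x;R=np.array([[np.cos(x[2]),-np.sin(x[2])],[np.sin(x[2]),np.cos(x[2])]])
loc=lambda p:R.T@(np.array(p)[:2]-x[:2])
print('tip rel hinge',loc(atz('top',T(265,135),.058)),loc(atz('side',S(190,306),.056)),loc([.696,.067]))
print('railcentre rel hinge',loc((e1+e2)/2))
print('pointer', loc(atz('top',(268.,179.9),.06)),loc(atz('side',(233.6,238),.06)))
for n,p in dict(tinb=T(520,360),tina=T(523,498)).items(): print(n,atz('top',p,.06))
print('screen edges',[atz('top',T(*p),.045)[:2] for p in((165,350),(387,335),(402,570),(182,583))])
E
python3 m.py
```

```text
rail [0.6191 0.2091] [ 0.6387 -0.2344] [ 0.6289 -0.0126] 0.44395927322953305 yaw 0.04408182789896421
[ 0.6283 -0.0176  0.0434  0.0803  0.8334]
[ 0.   0.2  0.2  0.1  0.3 -0.2 -1.1 -0.6 -0.   0.7  0.  -0.7  0.2 -0.
  0.2  0.2 -0.5 -0.1 -0.1]
thumb_post [ 0.6311 -0.0825  0.121 ]
swing_hinge [ 0.6283 -0.0176  0.109 ]
clamp_pivot [ 0.5734 -0.02    0.078 ]
clamp_tip [ 0.5704 -0.0999  0.118 ]
lens [0.5092 0.0816 0.109 ]
hub [ 0.6283 -0.0176  0.124 ]
wedge tip [0.6774 0.0569 0.058 ] [0.6743 0.0627 0.056 ] (array([0.677 , 0.0574, 0.0509]), np.float64(0.002768771545979448))
wedge mid top [0.6932 0.0583 0.06  ] (array([0.6948, 0.0706, 0.0072]), np.float64(0.008132585272024496))
tip rel hinge [0.0523 0.0722] [0.0494 0.0783] [0.0713 0.0816]
railcentre rel hinge [0.0008 0.0049]
pointer [ 0.0451 -0.0031] [0.0523 0.0006]
tinb [ 0.5304 -0.101   0.06  ]
tina [ 0.4439 -0.1004  0.06  ]
screen edges [array([0.5424, 0.1252]), array([ 0.5484, -0.0173]), array([ 0.3987, -0.023 ]), array([0.3935, 0.1176])]
```

```bash
python3 -m creep '0.031 0.0535 0 -3 0.04;0.031 0.0535 0 -3 0.04;0.031 0.0535 0 -3 0.04;0.031 0.0535 0 -3 0.04;0.031 0.0535 0 -3 0.04;0.031 0.0535 0 -3 0.04;0.031 0.0535 0 -3 0.04;0.031 0.0535 0 -3 0.04' 5
```

```text
time_s: 3.25
tool_pos: [0.5367, -0.1531, 0.223]
tool_rot: [180.0, -0.0, 2.2]
force: [1.0, -0.0, 0.5]
grip_width: 0.0402
grasp_force: 0.0
```

```bash
python3 -m creep '0.034 0.053 0 0 0.04;0 0 0 0 0.04;0 0 -0.045 0 0.04;0 0 -0.045 0 0.04;0 0 -0.043 0 0.04;0 0 0 0 0.04' 5
python3 - <<'E'
from h import *
t=snap('top');s=snap('side','')if 0 else snap('side')
a=cv2.resize(t[150:270,230:350],None,fx=3.3,fy=3.3,interpolation=cv2.INTER_CUBIC)
b=cv2.resize(s[130:250,220:340],None,fx=3.3,fy=3.3,interpolation=cv2.INTER_CUBIC)
cv2.imwrite('pics/p1.png',np.hstack([a,b])[:,:,::-1])
E
```

```text
time_s: 4.0
tool_pos: [0.5662, -0.1028, 0.0863]
tool_rot: [-179.9, 0.4, 2.2]
force: [-0.0, -0.5, 0.6]
grip_width: 0.04
grasp_force: 0.0
```

View pics/p1.png

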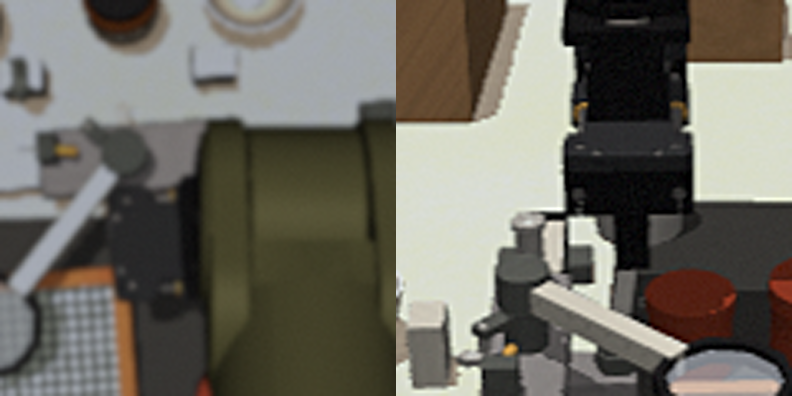

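The side crop shows the fingers straddling the black pin at about (630,230), clear of thumb post and tins. I'll centre and grip lightly.

```bash
python3 -m creep '0.004 0.003 0 0 0.04;0 0 0 0 0.0;0 0 0 0 0.0;0 0 0 0 0.0;0 0 0 0 0.0' 6
```

```text
time_s: 4.72
tool_pos: [0.5736, -0.0986, 0.0897]
tool_rot: [-180.0, 0.0, 2.3]
force: [-1.7, 0.7, 0.5]
grip_width: 0.0114
grasp_force: 6.0
```

```bash
python3 -m creep '0 0 0 0 0;-0.016 0.0015 0 0 0;-0.015 0.005 0 0 0;-0.014 0.0075 0 0 0;-0.012 0.0105 0 0 0;-0.0075 0.0095 0 0 0;-0.0045 0.007 0 0 0;0 0 0 0 0' 20
```

```text
time_s: 5.72
tool_pos: [0.5016, -0.0588, 0.0896]
tool_rot: [179.9, 0.3, 2.3]
force: [-5.9, -2.8, 5.9]
grip_width: 0.0114
grasp_force: 20.0
```

```bash
python3 -m creep '0 0 0 0 0.04;0 0 0 0 0.04;0 0 0.03 0 0.04;0 0 0.03 0 0.04;0.043 -0.008 0 0 0.042;0.043 -0.008 0 0 0.042;0.043 -0.007 0 0 0.042;0 0 0 0 0.042' 20
python3 - <<'E'
from h import *
np.set_printoptions(precision=4,suppress=True)
snap('side');snap('top')
for n in('clamp_tip','thumb_post'):
  for c in('side','top'):
    for r in finder.tip_of(n,c)[:2]: print(n,c,round(r['p'],2),np.round(r['xy'],1),atz(c,r['xy'],.118)[:2])
print(get_obs()['tool_pos'],get_obs()['force'])
E
```

```text
time_s: 6.72
tool_pos: [0.6353, -0.0808, 0.148]
tool_rot: [-179.9, 0.1, 2.3]
force: [-0.4, 0.9, -0.3]
grip_width: 0.0417
grasp_force: 0.0
clamp_tip side 0.7 [318.9 205.1] [ 0.5085 -0.0496]
clamp_tip side 0.42 [291.5 202.9] [ 0.5639 -0.058 ]
clamp_tip top 0.45 [285.9 251.3] [ 0.4995 -0.0572]
thumb_post side 0.85 [258.6 195.9] [ 0.634  -0.0872]
thumb_post side 0.68 [200.6 262.3] [0.7078 0.148 ]
[ 0.6328 -0.0809  0.15  ] [-0.493   0.751   0.2428]
```

```bash
python3 -m creep '-0.002 -0.0015 -0.03 0 0.042;0 0 -0.03 0 0.042;0 0 0 0 0.042;0 0 0 0 0;0 0 0 0 0;0 0 0 0 0;0 0 0 0 0' 20
```

```text
time_s: 7.9
tool_pos: [0.6325, -0.081, 0.0911]
tool_rot: [-179.9, -0.1, 2.4]
force: [-0.8, 3.4, 5.9]
grip_width: 0.0194
grasp_force: 19.7
```

```bash
python3 -m creep '-0.0006 0.014 0 0 0;-0.0006 0.014 0 0 0;-0.0006 0.014 0 0 0;-0.0006 0.014 0 0 0;-0.0006 0.014 0 0 0;0 0 0 0 0;0 0 0 0 0' 20
python3 - <<'E'
from h import *
np.set_printoptions(precision=4,suppress=True)
t=snap('top');s=snap('side')
a=cv2.resize(t[150:230,190:270],None,fx=5,fy=5,interpolation=cv2.INTER_CUBIC)
b=cv2.resize(s[220:300,190:270],None,fx=5,fy=5,interpolation=cv2.INTER_CUBIC)
cv2.imwrite('pics/p2.png',np.hstack([a,b])[:,:,::-1])
al=.0434
for n in('pointer','swing_hinge','index'):
  for c in('side','top'):
    for r in finder.tip_of(n,c)[:2]:
      p=atz(c,r['xy'],.06 if n=='pointer' else .109 if n!='index' else 0); print(n,c,round(r['p'],2),np.round(r['xy'],1),p[:2],'local',p[:2]@[np.cos(al),np.sin(al)],p[:2]@[-np.sin(al),np.cos(al)])
print(get_obs()['tool_pos'],get_obs()['force'])
E
```

```text
time_s: 8.78
tool_pos: [0.6292, -0.0148, 0.0911]
tool_rot: [179.8, -0.1, 2.2]
force: [-1.2, -2.9, 6.9]
grip_width: 0.0196
grasp_force: 19.7
pointer side 0.97 [235.4 257. ] [0.6673 0.0508] local 0.6688649448587312 0.02184839536074292
swing_hinge side 0.64 [255.7 240.5] [0.6238 0.0668] local 0.6260981222125614 0.039627858042437375
index side 0.79 [195.1 347.6] [0.7147 0.2282] local 0.723948007029906 0.19698247943711925
index side 0.69 [225.1 284.7] [0.691  0.0607] local 0.6930065285346692 0.030660622007390906
index top 0.57 [178.2 168.5] [0.7183 0.2202] local 0.7271975710016068 0.1888501903906386
[ 0.6293 -0.0148  0.0911] [-2.0174 -1.3868  6.5895]
```

View pics/p2.png

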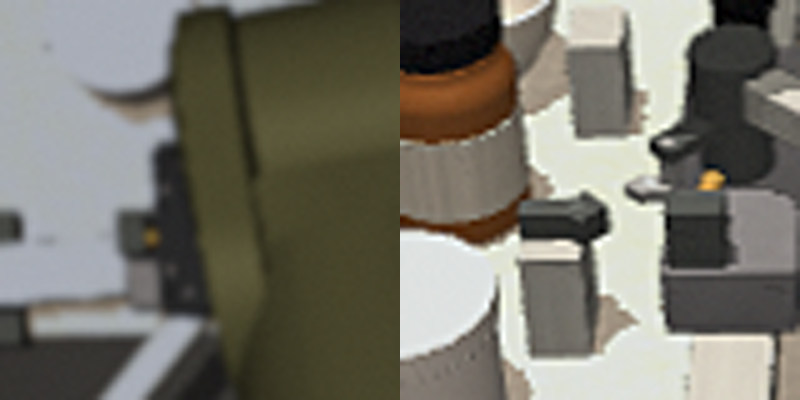

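```bash
python3 - <<'E'
from h import *
L=lambda p:(p[:2]@[np.cos(.0434),np.sin(.0434)],p[:2]@[-np.sin(.0434),np.cos(.0434)])
S=lambda x,y:(190+(x-400)/5-.4,220+y/5-.4)
for nm,q,z in(('ptr',(625,187),.06),('wtop',(605,203),.06),('wmid',(608,218),.054),('wbot',(606,235),.048)): print(nm,L(atz('side',S(*q),z)))
E
```

```text
ptr (np.float64(0.6704022977778592), np.float64(0.02181914959793732))
wtop (np.float64(0.6769557288366611), np.float64(0.03204756530492613))
wmid (np.float64(0.6761627431370729), np.float64(0.03344435954344614))
wbot (np.float64(0.6771360404660643), np.float64(0.03611466053594095))
```

```bash
python3 -m creep '-0.0005 0.011 0 0 0;0 0 0 0 0;0 0 0 0 0.042;0 0 0 0 0.042;0 0 0 0 0.042;0 0 0.05 0 0.042;-0.02 -0.055 0.02 0 0.042;-0.02 -0.055 0 0 0.042' 20
python3 -m creep '-0.02 -0.055 0 0 0.042;-0.02 -0.055 0 0 0.042;0 -0.03 0 0 0.042' 20
python3 - <<'E'
from h import *
t=snap('top');s=snap('side')
np.save('t.npy',t);np.save('s.npy',s)
a=cv2.resize(t[155:205,215:265],None,fx=8,fy=8,interpolation=cv2.INTER_CUBIC)
b=cv2.resize(s[235:285,205:255],None,fx=8,fy=8,interpolation=cv2.INTER_CUBIC)
cv2.imwrite('pics/p3.png',np.hstack([a,b])[:,:,::-1])
for c in('side','top'):
  for r in finder.tip_of('pointer',c)[:2]: print(c,r['p'],r['xy'],atz(c,r['xy'],.06)[:2]@[-np.sin(.0434),np.cos(.0434)])
E
```

```text
time_s: 10.18
tool_pos: [0.5893, -0.112, 0.1619]
tool_rot: [179.9, -0.2, 2.5]
force: [0.9, -1.3, -0.2]
grip_width: 0.0419
grasp_force: 0.0
time_s: 10.55
tool_pos: [0.5457, -0.256, 0.1594]
tool_rot: [179.9, 0.1, 2.0]
force: [0.1, -0.1, -0.3]
grip_width: 0.0418
grasp_force: 0.0
side 0.91 [232.2, 261.0] 0.03466418741770984
top 0.78 [235.5, 181.8] 0.03276135515779256
```

View pics/p3.png

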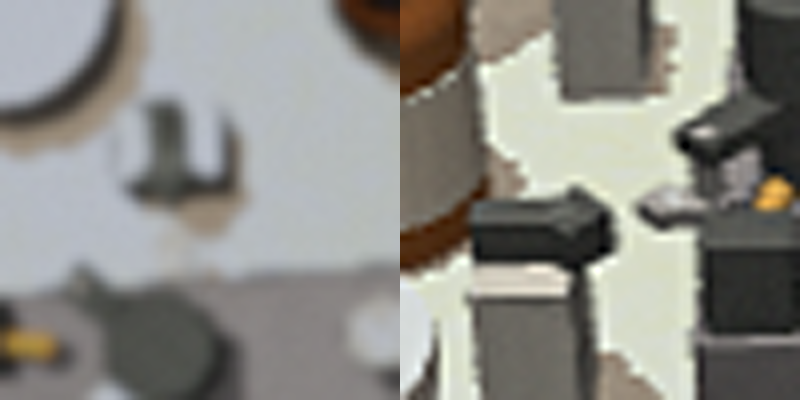

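```bash
python3 -m creep '-0.03 0.03 0.04 0 0.04;-0.01 0.02 0 0 0.04'; python3 - <<'E'
from h import *
np.set_printoptions(linewidth=200)
L=lambda p:np.round([p[:2]@[np.cos(.0434),np.sin(.0434)],p[:2]@[-np.sin(.0434),np.cos(.0434)]],4)
T=lambda x,y:(215+x/8-.44,155+y/8-.44);S=lambda x,y:(205+(x-400)/8-.44,235+y/8-.44)
for n,q,z in(('wedge mid',(168,140),.06),('hub',(165,340),.124),('ptr',(186,235),.06),('tip',(173,196),.06)):print('top',n,L(atz('top',T(*q),z)))
for n,q,z in(('ptr',(638,208),.06),('tipbot',(612,248),.048),('tipmid',(615,228),.054),('tiptop',(608,206),.06)):print('side',n,L(atz('side',S(*q),z)))
t=np.load('t.npy').astype(int)
print(t[164:192,228:246].sum(2)//3)
s=np.load('s.npy').astype(int)
print(s[256:270,224:240].sum(2)//3)
# project candidate index tips/pointers
E
```

```text
time_s: 11.0
tool_pos: [0.5095, -0.1987, 0.2022]
tool_rot: [179.9, -0.2, 2.5]
force: [0.6, -0.2, 0.6]
grip_width: 0.0403
grasp_force: 0.0
top wedge mid [0.6973 0.0311]
top hub [0.6294 0.0292]
top ptr [0.6673 0.0274]
top tip [0.6797 0.0306]
side ptr [0.6698 0.0333]
side tipbot [0.677  0.0328]
side tipmid [0.6758 0.033 ]
side tiptop [0.677  0.0324]
[[ 89 118 134 143 162 183 189 188 189 187 187 187 188 185 186 185 186 186]
 [108 128 137 145 163 182 188 188 187 188 187 187 187 188 186 184 186 185]
 [126 135 141 151 167 176 177 175 175 180 188 188 188 185 185 185 186 186]
 [136 143 152 160 162 156 144 140 141 159 180 187 186 183 181 183 186 188]
 [144 157 168 170 155 128 104  93  96 128 167 186 187 180 172 173 182 187]
 [154 169 180 181 165 128  90  74  74 102 151 181 189 182 163 159 176 187]
 [161 174 185 187 173 138  96  73  70  93 144 179 191 181 154 137 161 182]
 [173 175 183 187 176 143  96  76  73  92 142 180 189 182 149 116 139 171]
 [175 171 181 188 179 147 103  80  78  94 140 179 192 183 147 101 117 159]
 [176 170 182 189 182 154 108  87  86  97 140 180 191 183 146  95 106 154]
 
[... 1588 characters left out ...]
 215 210 178 155 164 194 198]
 [ 84  94  86  78  73  86 141 201 219 205 153 125 165 164 183 203]
 [109 108 101  84  86  81  60 132 230 208 144  43  94 137 120 114]
 [ 87  85  86  91  84  52  15 100 195 226 201 111  48  53  55  56]
 [ 61  93  80  53  32  31  22 106 199 222 223 213 158  74  86 143]
 [ 33  45  58  32  35  36  27  68 163 221 213 217 223 228 229 228]
 [ 39  38  34  38  37  37  22  66 162 220 211 211 214 215 215 215]
 [ 33  37  39  35  35  27  14  92 190 217 210 211 212 211 212 213]
 [ 33  30  31  29  25  72 172 238 221 213 211 210 210 210 210 212]
 [155  67  27  25 145 247 230 219 213 212 212 209 209 208 208 210]
 [214 205 107  43 135 233 214 212 211 210 210 210 210 209 210 210]]
```

```bash
python3 - <<'E'
from h import *
np.set_printoptions(linewidth=200)
L=lambda p:np.round([p[:2]@[np.cos(.0434),np.sin(.0434)],p[:2]@[-np.sin(.0434),np.cos(.0434)]],4)
R=np.array([[np.cos(.0434),-np.sin(.0434)],[np.sin(.0434),np.cos(.0434)]])
for z in(.048,.06):print('proj side tip',z,proj('side',np.r_[R@[.677,.034],z]))
for n,q,z in(('ptr',(233.9,260.9),.06),('tipmid',(231.2,263.6),.054)):print('side',n,L(atz('side',q,z)))
print('wedge mid top',L(atz('top',(235.45,171.5),.06)))
print('ptr faint',L(atz('top',(237.8,186.5),.06)))
t=np.load('t.npy').astype(int).sum(2)//3
print(t[188:206,228:272])
E
```

```text
proj side tip 0.048 [230.99204059 265.93009146]
proj side tip 0.06 [230.46381171 260.81072005]
side ptr [0.6704 0.0344]
side tipmid [0.676  0.0347]
wedge mid top [0.6987 0.0313]
ptr faint [0.6609 0.0278]
[[184 188 188 187 187 185 182 178 174 169 164 164 164 163 173 181 181 176 169 166 163 163 163 162 164 162 163 162 162 160 159 152 141 133 131 134 135 135 132 134 132 131 135 157]
 [166 180 185 182 177 169 164 157 152 150 147 145 143 140 149 160 162 152 142 139 135 133 135 136 137 135 135 136 135 135 134 130 126 124 125 126 129 129 128 128 127 124 127 151]
 [131 153 159 157 150 138 128 121 119 124 127 127 126 124 130 133 133 130 125 124 124 125 126 128 128 129 129 129 129 130 130 126 126 129 131 132 131 130 129 130 129 126 126 149]
 [ 95 108 113 113 110  98  95  92  94 102 114 124 125 130 129 127 126 127 129 129 129 130 129 129 130 130 132 132 132 133 132 131 132 135 141 140 136 134 132 130 131 127 123 141]
 [ 75  76  77  80  82  79  79  79  80  86  97 113 122 129 130 129 130 132 132 133 132 132 129 130 129 130 131 133 133 133 134 137 141 149 155 156 151 146 136 131 129 127 120 131]
 
[... 1626 characters left out ...]
6  76  76  78  80  79  80  76  69  52  41  49  64  80 105 127 133 134 132 132 133 133 133 134 133 132 133 131 131 129 122 104  83  69  68  73  76  83  97 111 108]
 [157 139 109  86  75  76  78  77  77  75  68  55  43  45  60  70  80 104 127 133 132 130 131 132 132 132 133 132 132 133 131 132 132 129 117  98  83  80  83  93 103 117 123 115]
 [182 172 145 113  91  78  72  71  67  61  53  45  45  58  67  73  81 103 124 131 131 131 133 132 132 132 131 132 133 132 132 133 134 133 128 115 107 105 107 116 126 132 130 120]
 [190 187 175 155 128  95  68  58  53  50  48  51  60  68  72  73  82 107 127 132 132 133 133 132 132 132 132 132 132 134 133 133 135 133 133 129 126 126 126 129 133 135 130 118]]
```

```bash
python3 - <<'E'
from h import *
np.set_printoptions(linewidth=220)
L=lambda p:np.round([p[:2]@[np.cos(.0434),np.sin(.0434)],p[:2]@[-np.sin(.0434),np.cos(.0434)]],4)
p=L(atz('top',(262.4,195.9),.121));print('post',p,'hinge',p[1]+.065)
p=L(atz('top',(270.8,190.5),.071));print('carr -y edge',p,'hinge',p[1]+.085)
t=np.load('t.npy').astype(int).sum(2)//3
print(t[190:212,198:216])
s=np.load('s.npy').astype(int).sum(2)//3
# index block top-face edges in top pic: row 168..174 columns
print(t[166:180,226:246][::3])
print('blk L/R', L(atz('top',(229.2,172),.048)),L(atz('top',(243.0,172),.048)))
E
```

```text
post [ 0.6279 -0.0336] hinge 0.031400000000000004
carr -y edge [ 0.6441 -0.0532] hinge 0.03180000000000001
[[188 187 188 187 188 188 186 187 188 187 188 186 184 185 186 183 183 183]
 [187 186 187 186 189 186 188 188 189 187 185 176 165 160 162 161 157 156]
 [187 186 186 187 187 187 187 186 188 186 177 152 124 114 115 113 105 104]
 [187 186 185 186 187 187 187 187 187 185 168 128  89  78  80  75  62  59]
 [188 187 186 185 187 187 187 187 189 184 167 123  82  70  73  68  52  42]
 [187 188 187 188 187 187 186 187 186 186 168 125  82  72  74  71  55  44]
 [184 183 183 186 187 186 187 187 188 186 167 124  83  72  73  73  63  64]
 [173 170 172 180 183 186 187 188 188 185 168 122  84  74  76  75  72  83]
 [170 164 169 177 182 185 187 187 189 187 171 128  88  73  74  75  70  77]
 [182 179 181 185 186 188 188 188 189 188 174 138  94  71  72  72  62  56]
 [188 188 188 188 187 188 187 187 188 188 179 152 108  73  62  59  49  38]
 [189 189 188 188 188 188 189 189 188 188 188 171 133  90  64  56  53  54]
 [187 188 188 188 188 189 188 188 189 188 190 183 159 117  92  88  88  89]
 [188 188 188 188 
[... 413 characters left out ...]
3 118 122 124 124]
 [156 151 151 150 150 149 151 152 156 155 149 136 120 106 111 121 125 124]
 [119 111 114 115 115 116 117 121 128 126 123 115 110 104 110 115 116 115]
 [114 112 122 127 128 130 130 132 135 135 133 130 130 123 117 112 106 104]]
[[ 81 108 126 135 141 151 167 176 177 175 175 180 188 188 188 185 185 185 186 186]
 [139 144 154 169 180 181 165 128  90  74  74 102 151 181 189 182 163 159 176 187]
 [172 179 175 171 181 188 179 147 103  80  78  94 140 179 192 183 147 101 117 159]
 [189 186 178 174 185 187 174 142 107  97  97 100 129 165 183 180 142  91 104 155]
 [187 189 186 174 144 105  72  67  72  75  71  61  52  54  60  64  59  67 103 146]]
blk L/R [0.7004 0.0483] [0.6979 0.0136]
```

```bash
python3 - <<'E'
from h import *
np.set_printoptions(linewidth=220)
L=lambda p:np.round([p[:2]@[np.cos(.0434),np.sin(.0434)],p[:2]@[-np.sin(.0434),np.cos(.0434)]],4)
p=L(atz('top',(210.5,205.),.071));print('carr +y edge',p,'hinge',p[1]-.065)
t=np.load('t.npy').astype(int).sum(2)//3
print(t[186:208,222:246])
for q in((234.5,197),(235.5,197)): print('hub',q,L(atz('top',q,.124)))
E
```

```text
carr +y edge [0.619  0.0964] hinge 0.0314
[[188 188 186 185 187 188 187 186 188 187 188 185 183 178 179 175 172 175 181 184 187 189 188 186]
 [189 183 173 167 176 185 187 188 188 188 188 187 184 181 181 176 173 174 179 181 186 188 189 186]
 [185 170 143 133 148 170 184 188 188 187 187 185 182 178 174 169 164 164 164 163 173 181 181 176]
 [174 153 126 109 116 141 166 180 185 182 177 169 164 157 152 150 147 145 143 140 149 160 162 152]
 [151 131 118 107  93 103 131 153 159 157 150 138 128 121 119 124 127 127 126 124 130 133 133 130]
 [120 106 104 100  83  81  95 108 113 113 110  98  95  92  94 102 114 124 125 130 129 127 126 127]
 [113 102  94  87  78  76  75  76  77  80  82  79  79  79  80  86  97 113 122 129 130 129 130 132]
 [123 117 106  90  80  75  72  69  67  72  75  76  78  77  76  78  83  91 102 117 126 131 131 131]
 [127 126 118 106  93  82  73  71  72  75  76  77  77  80  78  78  77  77  81 100 119 130 132 132]
 [129 128 127 120 110  94  79  75  75  76  76  78  79  78  79  79  78  75  73  84 106 123 130 133]
 [124 126 127 127 122 107  85  77  77  77  78  77  77  78  79  79  8
[... 486 characters left out ...]
81  79  79  75  61  45  43  60  78 103]
 [121 124 126 126 128 131 122 100  83  76  76  76  78  80  79  80  76  69  52  41  49  64  80 105]
 [127 127 128 129 140 155 157 139 109  86  75  76  78  77  77  75  68  55  43  45  60  70  80 104]
 [125 125 128 138 158 177 182 172 145 113  91  78  72  71  67  61  53  45  45  58  67  73  81 103]
 [124 124 132 151 173 185 190 187 175 155 128  95  68  58  53  50  48  51  60  68  72  73  82 107]
 [123 126 141 167 182 188 189 191 188 175 148 103  66  55  55  58  61  69  72  74  74  79  94 114]
 [124 137 160 180 187 189 191 189 187 167 129  87  64  64  67  73  79  82  82  81  82  92 108 122]]
hub (234.5, 197) [0.6296 0.0308]
hub (235.5, 197) [0.6295 0.0285]
```

```bash
python3 - <<'E'
from h import *
o=get_obs();print(o['qpos'],o['tool_pos'],o['tool_rot'],o['time_s'])
E
```

```text
[ 38.83108559   7.4882348  -21.99517541  99.12515867   2.89835221
  73.71432461 -71.30094209] [ 0.50947187 -0.1987421   0.20221053] [179.93760511  -0.22323143   2.49552336] 11.0
```

```bash
python3 -m creep '-0.001 0.024 0 10 0.036;-0.001 0.024 0 10 0.036;-0.001 0.024 0 10 0.036;-0.001 0.024 0 10 0.036;-0.001 0.024 0 10 0.036;-0.001 0.024 0 10 0.036;-0.001 0.024 0 10 0.036;-0.001 0.024 0 10 0.036' 5
python3 -m creep '-0.002 0.025 0 10 0.036;0 0 0 0 0.036;0 0 0 0 0.036' 5
```

```text
time_s: 12.0
tool_pos: [0.4996, -0.0064, 0.1995]
tool_rot: [-180.0, -0.0, 82.8]
force: [0.1, -0.2, 0.4]
grip_width: 0.0361
grasp_force: 0.0
time_s: 12.38
tool_pos: [0.4979, 0.0155, 0.1995]
tool_rot: [-180.0, 0.0, 92.2]
force: [1.0, 0.1, 0.1]
grip_width: 0.0357
grasp_force: 0.0
```

```bash
python3 -m creep '0.0015 0.003 -0.03 0 0.036;0 0 -0.04 0 0.036;0 0 -0.04 0 0.036;0 0 0 0 0.036;0 0 0 0 0.018;0 0 0 0 0.018;0 0 0 0 0.018' 5
python3 - <<'E'
from h import *
s=snap('side');print(get_obs()['force'])
for r in finder.tip_of('clamp_tip','side')[:2]: print(r['p'],r['xy'],atz('side',r['xy'],.118))
cv2.imwrite('pics/p4.png',cv2.resize(s[150:290,210:370],None,fx=4,fy=4)[:,:,::-1])
E
```

```text
time_s: 13.25
tool_pos: [0.5006, 0.0182, 0.0909]
tool_rot: [179.9, 0.0, 92.3]
force: [0.2, 0.1, -0.3]
grip_width: 0.0198
grasp_force: 0.0
[-0.02257717  0.47109368 -0.12903784]
0.54 [322.8, 224.1] [0.5015811  0.02270084 0.118     ]
```

View pics/p4.png

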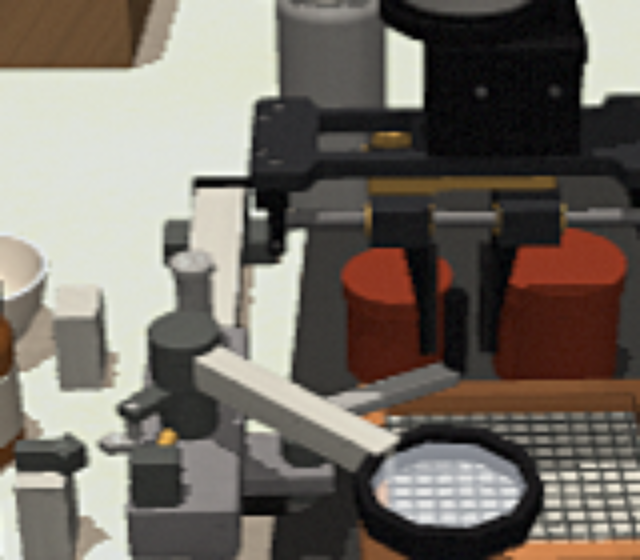

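The pin stands between the fingers at crop (455,320), lens and bar clear of the gripper. I'll swing the lever back with this loose cage.

```bash
python3 -m creep '0.004 0.002 0 0 0.018;0.0075 -0.011 0 0 0.018;0.011 -0.0115 0 0 0.018;0.013 -0.009 0 0 0.018;0.0145 -0.0065 0 0 0.018;0.0155 -0.0035 0 0 0.018;0 0 0 0 0.018' 5
```

```text
time_s: 14.22
tool_pos: [0.567, -0.0221, 0.0893]
tool_rot: [179.9, -0.1, 92.2]
force: [-0.3, 0.4, -0.0]
grip_width: 0.0179
grasp_force: 0.0
```

```bash
python3 -m creep '0.007 0 0 0 0.018;0.0065 0 0 0 0.018;0 0 0 0 0.018' 5; python3 - <<'E'
from h import *
s=snap('side');print(get_obs()['tool_pos'],get_obs()['force'])
for r in finder.tip_of('clamp_tip','side')[:2]: print(r['p'],r['xy'],atz('side',r['xy'],.118))
cv2.imwrite('pics/p5.png',cv2.resize(s[150:290,210:370],None,fx=4,fy=4)[:,:,::-1])
E
```

```text
time_s: 14.6
tool_pos: [0.5788, -0.0212, 0.0894]
tool_rot: [180.0, 0.0, 92.3]
force: [-0.4, -1.0, 0.3]
grip_width: 0.0178
grasp_force: 0.8
[ 0.57880096 -0.02109463  0.08950894] [-1.03582412 -0.7299748   0.09919368]
0.76 [284.9, 209.3] [ 0.57582343 -0.03188757  0.118     ]
```

View pics/p5.png

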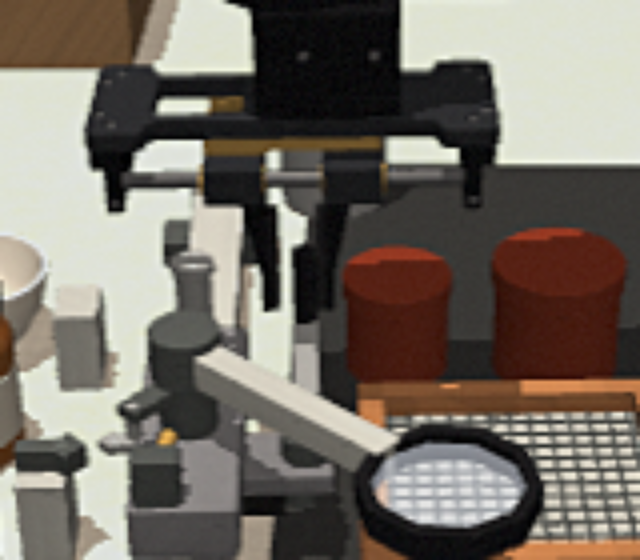

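```bash
python3 -m creep '0.002 0 0 0 0.018;0.002 0 0 0 0.018;0 0 0 0 0.018' 5; python3 -m creep '0.002 0 0 0 0.018;0 0 0 0 0.018'
```

```text
time_s: 15.08
tool_pos: [0.581, -0.021, 0.0894]
tool_rot: [-179.8, 0.0, 92.3]
force: [-7.3, -0.7, 2.3]
grip_width: 0.0181
grasp_force: 3.3
time_s: 15.32
tool_pos: [0.5818, -0.021, 0.0893]
tool_rot: [-179.6, 0.0, 92.3]
force: [-10.2, -0.1, 5.1]
grip_width: 0.0195
grasp_force: 5.0
```

```bash
python3 -m creep '0 0 0 0 0.036;0 0 0 0 0.036;0 0 0.035 0 0.036;0 0 0.035 0 0.036;0 0.054 0 0 0;-0.002 0.054 0 0 0;-0.003 0.057 0 0 0;0 0 0 0 0' 20
python3 - <<'E'
from h import *
L=lambda p:np.round([p[:2]@[np.cos(.0434),np.sin(.0434)],p[:2]@[-np.sin(.0434),np.cos(.0434)]],4)
snap('side')
for n,z in(('clamp_tip',.118),('pointer',.06),('lens',.109)):
  for r in finder.tip_of(n,'side')[:1]: print(n,r['p'],r['xy'],atz('side',r['xy'],z),L(atz('side',r['xy'],z)))
print(get_obs()['tool_pos'],get_obs()['grip_width'])
E
```

```text
time_s: 16.32
tool_pos: [0.5789, 0.1518, 0.1607]
tool_rot: [179.8, -0.3, 92.9]
force: [0.2, -1.5, -0.3]
grip_width: 0.0051
grasp_force: 0.0
pointer 0.89 [232.2, 262.6] [0.67073256 0.06891594 0.06      ] [0.6731 0.0398]
lens 0.93 [324.5, 272.6] [0.50025004 0.15932617 0.109     ] [0.5067 0.1375]
[0.58039865 0.14236573 0.15960577] 0.0005184013663889277
```

```bash
python3 - <<'E'
from h import *
np.set_printoptions(linewidth=200)
s0=np.load('s.npy');s1=snap('side');np.save('s1.npy',s1)
g=lambda a:cv2.resize(a.mean(2).astype(np.float32),None,fx=8,fy=8,interpolation=cv2.INTER_CUBIC)
A,B=g(s0),g(s1)
for nm,(r0,r1,c0,c1) in dict(ptr=(255,266,233,242),face=(262,285,238,262),index=(256,285,220,230)).items():
    m=cv2.matchTemplate(B[(r0-6)*8:(r1+6)*8,(c0-6)*8:(c1+6)*8],A[r0*8:r1*8,c0*8:c1*8],cv2.TM_CCOEFF_NORMED)
    _,v,_,l=cv2.minMaxLoc(m);print(nm,v,np.array(l)/8-6)
print(s1.astype(int)[256:270,224:240].sum(2)//3)
E
```

```text
ptr 0.9981504678726196 [0. 0.]
face 0.9631729125976562 [0. 0.]
index 0.9994996190071106 [0. 0.]
[[228 227 229 229 229 227 227 227 228 230 229 228 228 229 231 236]
 [230 234 237 236 233 227 225 227 227 229 229 228 230 225 224 237]
 [242 230 146 151 224 235 226 225 226 227 227 228 218 195 177 198]
 [174 145  70  73 113 200 241 234 228 231 228 197 172 176 193 206]
 [ 93 106  97  84  80  96 157 222 235 223 170 137 182 183 202 224]
 [119 119 113  95  98  90  70 149 244 227 161  48 104 150 130 127]
 [ 96  95  94  99  92  55  17 109 214 239 221 125  54  62  62  66]
 [ 68 105  92  59  34  38  27 116 220 238 237 234 177  82  97 161]
 [ 40  48  64  37  42  42  31  77 181 238 230 233 239 245 245 243]
 [ 46  42  42  42  42  40  27  73 178 235 226 227 228 230 231 232]
 [ 41  43  43  39  36  28  18 103 212 234 226 226 226 226 228 228]
 [ 40  33  38  32  30  82 192 252 237 230 226 226 226 226 227 227]
 [169  72  27  29 158 255 245 234 230 227 226 225 224 224 223 225]
 [234 224 118  50 150 248 232 227 226 225 226 226 225 225 226 227]]
```

```bash
python3 -m creep '0 0 -0.03 0 0;0 0 -0.028 0 0;0 0 0 0 0;-0.0083 -0.0067 0 0 0;-0.0064 -0.0055 0 0 0;-0.0064 -0.0055 0 0 0;-0.0062 -0.008 0 0 0;-0.0062 -0.008 0 0 0' 20; python3 -m creep '0 0 0 0 0'
```

```text
time_s: 17.58
tool_pos: [0.5458, 0.1096, 0.1019]
tool_rot: [180.0, 0.0, 92.3]
force: [1.2, 0.3, -0.8]
grip_width: 0.0004
grasp_force: 0.6
time_s: 17.7
tool_pos: [0.5453, 0.1086, 0.1014]
tool_rot: [-179.9, 0.1, 92.2]
force: [-0.6, -0.3, -0.6]
grip_width: 0.0004
grasp_force: 0.0
```

```bash
python3 -m creep '-0.0044 -0.0095 0 0 0;-0.0044 -0.0095 0 0 0;0 0 0 0 0'; python3 - <<'E'
from h import *
snap('side')
for r in finder.tip_of('lens','side')[:2]:
    p=atz('side',r['xy'],.109);d=p[:2]-[.625,.0588];d=[d[0]+.0434*d[1],d[1]-.0434*d[0]];print(r['p'],p,np.arctan2(-d[0],d[1]),np.hypot(*d))
E
```

```text
time_s: 18.08
tool_pos: [0.5371, 0.0909, 0.1016]
tool_rot: [-180.0, 0.0, 92.3]
force: [0.1, 0.3, -0.2]
grip_width: 0.0006
grasp_force: 0.0
0.62 [0.46614685 0.07394023 0.109     ] 1.4324009503799167 0.1597232389007866
```

```bash
python3 -m creep '-0.002 -0.009 0 0 0;-0.002 -0.009 0 0 0;0 0 0 0 0'; python3 -m creep '0 -0.003 0 0 0;0 -0.002 0 0 0;0 0 0 0 0'
```

```text
time_s: 18.55
tool_pos: [0.5334, 0.0744, 0.1016]
tool_rot: [179.9, -0.2, 92.3]
force: [2.4, 4.7, -1.7]
grip_width: 0.0003
grasp_force: 2.2
time_s: 18.92
tool_pos: [0.5334, 0.0742, 0.1016]
tool_rot: [179.9, -0.5, 92.5]
force: [2.6, 13.1, -3.0]
grip_width: 0.0006
grasp_force: 6.2
```

```bash
python3 -m creep '0 0.012 0 0 0;0 0.02 0 0 0;0 0 0.05 0 0;0 0 0.05 0 0;-0.02 0.05 0 0 0;-0.02 0.05 0 0 0;0 0.05 0 0 0;0 0.03 0 0 0'; python3 - <<'E'
from h import *
np.set_printoptions(linewidth=200,precision=4,suppress=True)
t=snap('top');s=snap('side')
a=cv2.resize(t[150:270,200:320],None,fx=3.3,fy=3.3,interpolation=cv2.INTER_CUBIC)
b=cv2.resize(s[185:305,215:335],None,fx=3.3,fy=3.3,interpolation=cv2.INTER_CUBIC)
cv2.imwrite('pics/p6.png',np.hstack([a,b])[:,:,::-1])
for n,z in(('lens',.109),('clamp_tip',.118),('thumb_post',.121)):
  for c in('top','side'):
    for r in finder.tip_of(n,c)[:1]:
      p=atz(c,r['xy'],z);d=p[:2]-[.625,.0588];d=np.array([d[0]+.0434*d[1],d[1]-.0434*d[0]]);print(n,c,round(r['p'],2),r['xy'],d,np.arctan2(-d[0],d[1]))
g=lambda a:cv2.resize(a.mean(2).astype(np.float32),None,fx=8,fy=8,interpolation=cv2.INTER_CUBIC)
def cmp(nm,I0,I1,r0,r1,c0,c1):
    A,B=g(I0),g(I1);m=cv2.matchTemplate(B[(r0-6)*8:(r1+6)*8,(c0-6)*8:(c1+6)*8],A[r0*8:r1*8,c0*8:c1*8],cv2.TM_CCOEFF_NORMED)
    _,v,_,l=cv2.minMaxLoc(m);print(nm,v,np.array(l)/8-6)
s0=np.load('s1.npy');t0=np.load('t.npy')
cmp('ptr side',s0,s,255,266,233,242);cmp('index side',s0,s,256,285,220,230)
cmp('post top',t0,t,190,201,256,272);cmp('carr +y top',t0,t,190,208,205,218);cmp('index top',t0,t,164,180,228,246)
E
```

```text
time_s: 19.92
tool_pos: [0.4926, 0.2818, 0.2019]
tool_rot: [180.0, 0.0, 92.4]
force: [0.5, 0.1, 0.1]
grip_width: 0.0006
grasp_force: 0.0
lens top 0.66 [240.0, 266.5] [-0.1589 -0.0015] 1.5804693755871995
lens side 0.75 [342.3, 235.7] [-0.1594 -0.0038] 1.5946345457178663
clamp_tip top 0.49 [269.1, 219.4] [-0.0544 -0.0769] 2.5266390774686363
clamp_tip side 0.79 [281.8, 209.8] [-0.047  -0.0868] 2.6451887052413223
thumb_post top 0.66 [265.9, 199.6] [-0.0082 -0.0728] 3.029451071515455
thumb_post side 0.75 [255.6, 214.6] [ 0.0034 -0.0645] -3.089219409820788
ptr side 0.9343324899673462 [0. 0.]
index side 0.999786913394928 [0. 0.]
post top 0.9966102838516235 [0. 0.]
carr +y top 0.9996891617774963 [0. 0.]
index top 0.9998145699501038 [0. 0.]
```

View pics/p6.png

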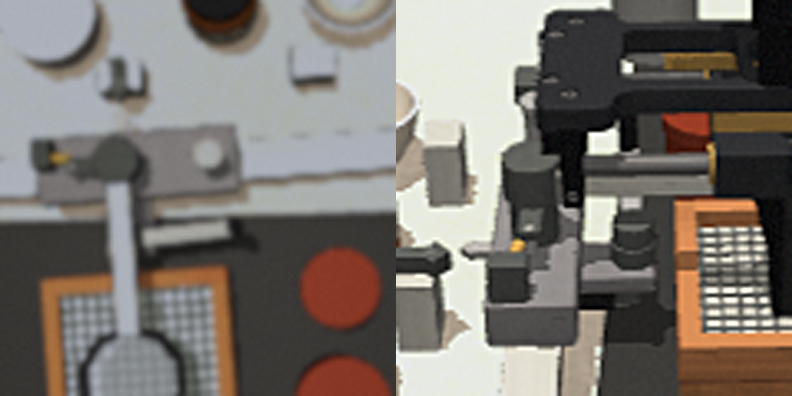

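The top crop shows the arm square to the rail with the lens over the tray. The lever lies along the carriage at (190,235). The pointer, post and carriage have not moved since the alignment was measured, and the gripper is clear of everything.

```bash
python3 -c "
from cell import ticket
print(ticket.sign_off())"
```

```text
the job is handed in; nothing more can be done
None
```

The job is handed in at about 20 s: the carriage is on the index mark to within about 1 mm by camera, the lever is back against its stop, the magnifier arm is square to the rail against its stop, and the robot touched no tins, containers, bowl or spoon that I could see.

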